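# Flush and refill: wet the rinse cup and open the ink bottle

## Robot

A 6-joint arm with a two-finger parallel gripper is mounted at the origin on the work surface. World frame = base frame: x ahead of the robot, y to its left, z up, the work surface at z = 0. Lengths are in m, angles in degrees, forces in N, time in s.
With the tool pointing down it reaches from about 0.275 to 0.975 m from the base axis. Payload 8.4 kg.
Tool frame: the origin (TCP) lies at the very end of the fingers, on their centre line; the grasp point (between the pads) lies 19 mm behind it; z points along the fingers, y is the direction in which the jaws open and shut (so a half turn about z gives the same grasp; the last joint's range is limited). The gripper opens to 92 mm and grips with 3 to 60 N. Pads are 20 mm wide; open, the fingers measure 128 mm over their backs; the gripper's body (75 mm by 189 mm) begins 69 mm behind the grasp point.
Start: joints at [-70.153, 20.225, 93.587, -0, 66.188, -0.138], TCP at [0.214, -0.587, 0.215] pointing down, gripper open.
Joint ranges: [-150.9, 150.9], [-52.94, 120.26], [3.33, 152.33], [-74.26, 254.26], [0, 154.13], [-172.89, 172.89]. Speed limits (degrees/s): [127.2, 127.2, 159.86, 180, 180, 180].

## Interface

Orientations are given as a 3x3 rotation matrix whose columns are the frame's x, y, z axes.
In Python, from workcell import get_obs, read_camera, hand_in gives the robot as it stands.
- The arm moves only by the tool servo_tool, never from a script. Its argument "rows" is a list of rows, each an object of numbers: "x", "y", "z": the shift along the tool's x, y, z in m; "rx", "ry", "rz": the turn, a rotation vector about the tool's x, y, z in rad. A call has 1 to 8 rows; each row shifts and turns the commanded pose from where the row before left it, along the tool's axes as they then stand; what a row does not reach is not made up. A row lasts 1/8 s, in which the tool goes at most 62.5 mm and 10.7 degrees, less where a joint would pass 70% of its speed; a pose out of reach is approached as far as the arm can. A call with a gripper value outside its range is refused whole. "grip" is the closure, from 0 (fully open) to 1 (shut), set as the call begins (left out, the last holds). The fingers move at their own pace and stop on an object; "grip_force" is the grip in N (left out, the last holds). Time passes only in rows, so rows that do not move let the fingers close. It gives the time, the measured TCP pose, the force and the opening at its end, in the units of the state.
- get_obs(): the state, without advancing time (a new reading comes with each control period).
- read_camera(name): name is "scene" or "top"; returns a dict with "pixels" (480x640x3 uint8, red, green, blue), "fx", "fy", "cx", "cy" (pixels), "R" (3x3) and "t" (3): a world point X has camera coordinates R X + t. Camera axes: x right, y down, z forward; pixel columns grow to the right and rows downward; lengths in m; the calibration is good to about 2 mm. A picture is of the moment at which its call begins. There is no depth.
- hand_in(): hands the job in, once; it reports no verdict.
The state is a dict: "t": time; "qpos": joint angles; "joint_vel": joint speeds; "effort": joint torques, N m; "position": TCP position; "eef_rot": TCP orientation; "wrist_force": force on the tool from outside, world axes, zero at the start; "moment": the same for the moment, N m; "opening": finger opening in m.
Only numpy, scipy, OpenCV 4.12 (cv2) and the standard library are available. Lean on these libraries where they do the work, as an engineer would, in place of code of your own. Each camera call takes 0.05 s, during which the arm holds its last target. There are 200 camera calls.

## Task

Get the desk ready for rinsing and refilling a fountain pen. First press the head of the tall pump bottle fully down, so that it doses the small cup under its spout, and let the head spring all the way back up; then unscrew the tight cap of the square ink bottle that sits braced in its wooden stand, without pulling the bottle out of its pocket. Finish while still holding the cap: keep it gripped, level and still, directly over the open neck and just clear of it so that drips fall back in, and leave everything else on the desk where it stands.

Things in the scene. Friction and masses are not known exactly. Their poses are not given: they have to be found in the camera images.
- flush_bottle: the pump bottle, fixed to the desk by a weighted foot: amber cylinder 52 mm across on a dark foot 66 mm across, black screw collar, pump head on top. Origin: centre of the foot's underside on the desk; z up, its x axis points the way the spout points
- pump_top (a point): centre of the flat top face of the pump head (a black disc 30 mm across), 162 mm above the desk when up; it moves with the head. The spout leaves the head sideways and reaches 64 mm from the axis, its upper side about 1 mm below this face
- pump (a joint): how far the pump head is pressed down, in m: 0 when up, 0.012 when fully down on its stop. The spring needs about 3 N to start and 8 N at the bottom, and brings the head back up by itself
- rinse_cup: small white cup 50 mm across and 32 mm high, loose, standing under the spout. Origin: centre of its underside
- stand: solid dark wood block 100 x 100 x 34 mm, fixed to the desk. In the middle of its top is a square pocket 65 x 65 mm and 21 mm deep in which the ink bottle stands. Origin: centre of its underside on the desk; axes along its sides, z up
- ink_bottle: square clear-glass bottle of dark ink, loose (about 0.4 kg), in the stand's pocket, its underside 13 mm above the desk. Body 62 x 62 x 44 mm, shoulder up to 50 mm, round neck 32 mm across (42 over its threads) above. The pocket keeps it from turning (about 3 degrees of play either way) but not from being lifted. Origin: centre of its underside; z up
- bottle_rim (a point): centre of the bottle's mouth, 74 mm above the bottle's underside, where the rubber sealing ring lies; after opening the ring stands 2.5 mm higher than that
- cap: the ink bottle's screw cap: black plastic, 28 mm high, 0.03 kg: a ribbed round band 51 mm across and 10 mm high at the top, below it a skirt 49 mm across, hollow 18 mm deep. Origin: centre of the skirt's lower edge; z up its axis. Closed, this edge is 56 mm above the bottle's underside, 6 mm above its shoulder. A springy seal pushes the cap up against its thread: turning takes 0.2 to 0.5 N m
- cap_top (a point): centre of the cap's top face, 28 mm above its lower edge. How it opens: a three-start quick thread, counter-clockwise seen from above. The cap rises up to 1.5 mm, lets go after 40 to 57 degrees of turning, and can then be lifted straight off; past about 80 degrees it meets the start of the next thread. Pulled up before it lets go, it takes the bottle with it
- round_bottle: a second, smaller ink bottle, round, 48 mm across and 54 mm high, with a small black cap, standing loose beside the wooden stand: to be left alone. Origin: centre of its underside
- pen: black fountain pen 130 mm long, 14 mm thick, lying on the desk: to be left alone. Origin: under its middle; x along it
- pencil_cup: terracotta cup 72 mm across and 95 mm high with pencils reaching to 180 mm: to be left alone. Origin: centre of its underside
- clip_bowl: terracotta bowl 104 mm across, 34 mm high: to be left alone. Origin: centre of its underside
- stapler: black stapler 140 x 36 x 51 mm: to be left alone. Origin: centre of its underside; x along it
- tape_dispenser: black tape dispenser 125 x 52 x 83 mm: to be left alone. Origin: centre of its underside; x along it

How it is judged (in metres and radians):
On the way, in this order (a step that is already met when the one before it is completed fails the run):
1. the pump head is pressed fully down (value of joint pump above 0.0095 m), for 0.1 s.
2. the pump head is back up (value of joint pump below 0.0015 m), for 0.1 s.
3. the cap is gripped and off its thread, over the bottle that still stands in its pocket (z of cap in the frame of ink_bottle above 0.066 m and contact force between the fingers and cap above 2 N and horizontal distance between cap and bottle_rim below 0.02 m and z of ink_bottle in the frame of stand below 0.018 m), for 0.1 s.
At the end, for the whole second after the job is handed in: the fingers hold the cap clear of the bottle: lower edge 3 to 50 mm above the mouth, within 15 mm of its axis, within 0.2 rad of level, below 20 mm/s; the ink bottle is upright and within 3 mm of fully down in its pocket; the pump head is up (within 1.5 mm) (contact force between the fingers and cap above 2 N and contact force between ink_bottle and cap below 0.05 N and z of cap in the frame of bottle_rim between 0.003 and 0.05 m and horizontal distance between cap and bottle_rim below 0.015 m and angle between cap's own z axis and vertical below 0.2 rad and linear speed of cap below 0.02 m/s and z of ink_bottle in the frame of stand below 0.016 m and horizontal distance between ink_bottle and stand below 0.005 m and angle between ink_bottle's own z axis and vertical below 0.06 rad and value of joint pump below 0.0015 m); the arm keeps its last pose, push and grip.
It fails at once if the ink bottle is lifted more than 15 mm in its pocket, or tipped (z of ink_bottle in the frame of stand above 0.028 m or angle between ink_bottle's own z axis and vertical above 0.3 rad).
It fails at once if the rinse cup or another thing on the desk is moved more than 30 mm or tipped over (distance of any of rinse_cup, round_bottle, pen, pencil_cup, clip_bowl, stapler, tape_dispenser from where it was at the start of the episode above 0.03 m or angle between any of rinse_cup, round_bottle, pencil_cup's own z axis and vertical above 0.6 rad).
It also fails if it takes over 48 s, if anything falls off the work surface, if the arm or the gripper's body presses on something with over 40 N, if the wrist force passes 120 N, or if a joint passes its speed limit or range.

## Working session

There is one attempt and no reset: what is moved stays moved. The work goes in short steps, Python scripts to look and compute and a tool call to move; the robot and the scene stay as the last step left them, time stands still between calls to the robot, and variables do not carry over. Pictures are saved under pics/ and viewed, about 8 in all and at most 12, crops included, and the job is handed in when it is done.

Besides the shell and the picture viewer there is one more tool, called after "Emit:" as a command line: name --argument value ..., lists and objects as JSON in quotes. servo_tool: Moves the arm, as the interface text tells. Its arguments: {"type":"object","properties":{"rows":{"type":"array"},"grip":{"type":"number"},"grip_force":{"type":"number"}},"required":["rows"]}

```bash
mkdir -p pics; cat > h.py <<'E'
import numpy as np, cv2
from workcell import get_obs, read_camera, hand_in
def shot(n,f=None):
    c=read_camera(n)
    if f: cv2.imwrite('pics/'+f,c['pixels'][:,:,::-1])
    return c
def proj(c,X):
    p=np.array(c['R'])@np.array(X,float)+np.array(c['t']); return c['fx']*p[0]/p[2]+c['cx'],c['fy']*p[1]/p[2]+c['cy']
def ray(c,u,v,z):
    R=np.array(c['R']);o=-R.T@np.array(c['t']);d=R.T@np.array([(u-c['cx'])/c['fx'],(v-c['cy'])/c['fy'],1]);return o+d*(z-o[2])/d[2]
E
python3 - <<'E'
from h import *
for n in ('top','scene'):
    c=shot(n,n+'0.png'); print(n,-np.array(c['R']).T@np.array(c['t']),c['fx'],np.round(c['R'],3).tolist())
o=get_obs();print(o)
E
```

```text
top [ 0.36110689 -0.01687047  1.394386  ] 604.2312886022023 [[0.004, -1.0, -0.007], [-0.986, -0.003, -0.168], [0.168, 0.007, -0.986]]
scene [ 1.36678417 -0.11180878  0.73778671] 469.56544990511674 [[0.114, 0.993, 0.011], [0.62, -0.062, -0.782], [-0.776, 0.096, -0.623]]
{'t': 0.1, 'qpos': array([-7.01545848e+01,  2.02567031e+01,  9.36234701e+01,  7.46516470e-04,
        6.61863633e+01, -1.37971518e-01]), 'joint_vel': array([-0.0265603 , -0.059952  , -0.10498777,  0.02708443, -0.00922608,
        0.10699706]), 'effort': array([ 1.26535666e-03, -5.94904947e+01, -3.34924471e+01,  6.99710450e-02,
        1.83738425e-02, -4.21452535e-05]), 'position': array([ 0.21344853, -0.58697376,  0.21396859]), 'eef_rot': array([[ 9.39793555e-01,  3.41742486e-01, -3.83023572e-04],
       [ 3.41742700e-01, -9.39792916e-01,  1.09636069e-03],
       [ 1.47101886e-05, -1.16124822e-03, -9.99999326e-01]]), 'wrist_force': array([-0.33827291, -0.26991507, -0.33110598]), 'moment': array([ 0.00879903, -0.03622173, -0.06626194]), 'opening': 0.09204376153769046}
```

View pics/top0.png

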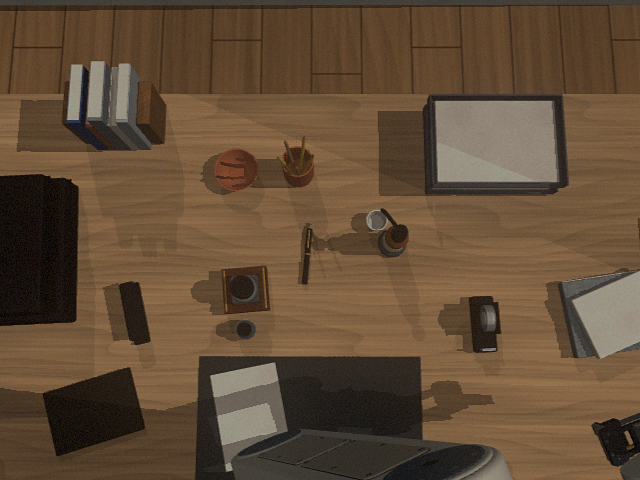

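View pics/scene0.png

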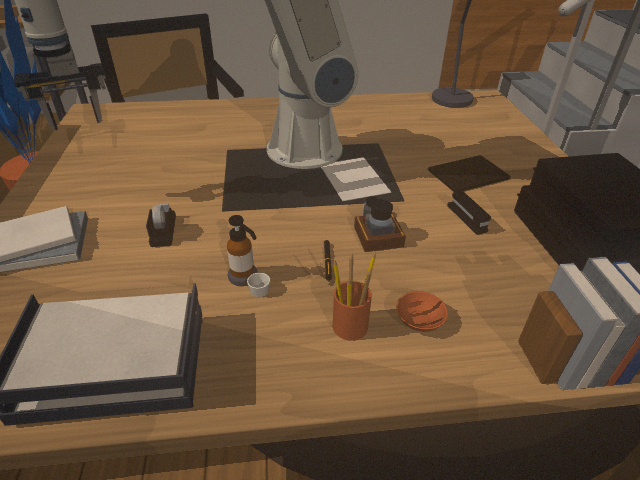

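Top view: pump head ~(399,233) with its spout towards (384,210), cap ~(244,288), stand ~(246,290), round bottle ~(245,329) on the robot side, pen ~(306,253). I'll make one enlarged composite for accurate pixels.

```bash
python3 - <<'E'
from h import *
t=cv2.imread('pics/top0.png');s=cv2.imread('pics/scene0.png')
def cr(im,u,v,w,h,k):
    return np.clip(cv2.resize(im[v:v+h,u:u+w],None,fx=k,fy=k,interpolation=cv2.INTER_CUBIC).astype(float)*1.8,0,255).astype('uint8')
a=np.hstack([cr(t,210,255,80,60+30,5)[:300*2][:300],cr(t,350,195,80,60,5)])
b=np.hstack([cr(s,340,190,80,60,5),cr(s,215,205,80,60,5)])
cv2.imwrite('pics/comp.png',np.vstack([a,b]))
E
```

```text
(no output)
```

View pics/comp.png

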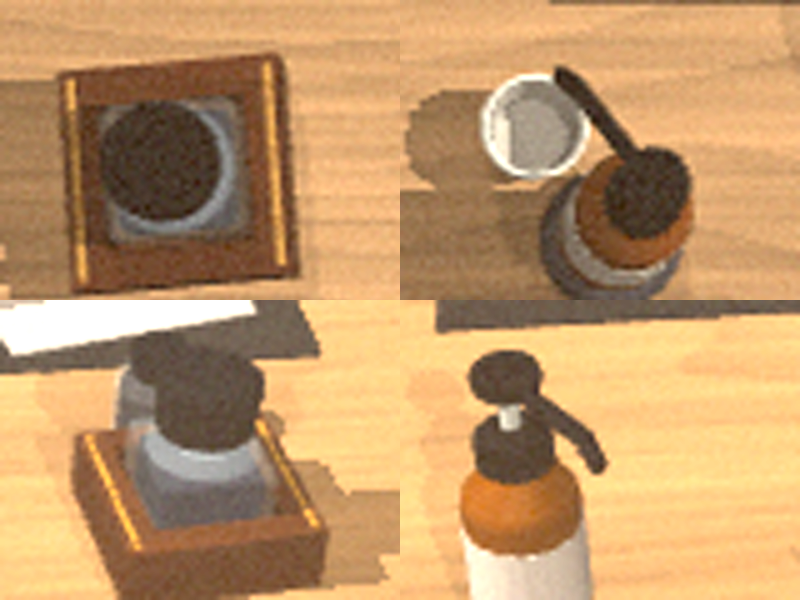

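```bash
python3 - <<'E'
from h import *
t=read_camera('top');s=read_camera('scene')
P=lambda u,v,z,c=t:ray(c,u,v,z).round(4)
print('cap',P(242.2,287.2,.097),P(340+209/5,190+72/5,.097,s))
cs=np.array([P(210+a/5,255+b/5,.034) for a,b in((60,72),(283,55),(298,275),(77,290))]);print('stand',cs[:,:2].tolist(),cs.mean(0))
e=(cs[1]-cs[0])[:2]; print(np.linalg.norm(e),np.degrees(np.arctan2(e[1],e[0])));e=(cs[3]-cs[0])[:2];print(np.linalg.norm(e),np.degrees(np.arctan2(e[1],e[0])))
print('head',P(399.6,233.6,.162),P(215+105/5,205+74/5,.162,s));print('tip',P(383,209.5,.158))
print('round',P(245,328,.054)); print('pen',P(309,226,.01),P(304,282,.01)); print('rinse',P(350+135/5,195+127/5,.032))
print('pencil',P(298,165,.095)); print('tape',P(484,325,.08)); print('stapler',P(135,312,.05))
E
```

```text
cap [0.4668 0.1449 0.097 ] [0.468  0.1461 0.097 ]
stand [[0.5121, 0.1995], [0.5201, 0.0986], [0.4212, 0.0902], [0.4142, 0.189]] [0.4669   0.144325 0.034   ]
0.10121664882814489 -85.4667060341069
0.09846146454324148 -173.87829715727398
head [ 0.5734 -0.1862  0.162 ] [ 0.584  -0.1891  0.162 ]
tip [ 0.6251 -0.1532  0.158 ]
round [0.3809 0.142  0.054 ]
pen [0.617  0.0034 0.01  ] [0.4863 0.0142 0.01  ]
rinse [ 0.6264 -0.1529  0.032 ]
pencil [0.7392 0.0273 0.095 ]
tape [ 0.3888 -0.3746  0.08  ]
stapler [0.415 0.387 0.05 ]
```

Emit:
servo_tool --rows '[{"x": 0.04, "y": -0.021}, {"x": 0.04, "y": -0.021}, {"x": 0.04, "y": -0.021}, {"x": 0.04, "y": -0.021}, {"x": 0.04, "y": -0.021}, {"x": 0.04, "y": -0.021}, {"x": 0.04, "y": -0.021}, {"x": 0.04, "y": -0.021}]' --grip 1 --grip_force 20

```text
invalid input at $.rows[0]: expected keys x, y, z, rx, ry, rz
```

Emit:
servo_tool --rows '[{"x": 0.04, "y": -0.021}, {"x": 0.04, "y": -0.021}, {"x": 0.04, "y": -0.021}, {"x": 0.036, "y": -0.021}, {}]'

```text
invalid input at $.rows[0]: expected keys x, y, z, rx, ry, rz
```

Emit:
servo_tool --rows '[{"x": 0.04, "y": -0.021, "z": 0, "rx": 0, "ry": 0, "rz": 0}, {"x": 0.04, "y": -0.021, "z": 0, "rx": 0, "ry": 0, "rz": 0}, {"x": 0.04, "y": -0.021, "z": 0, "rx": 0, "ry": 0, "rz": 0}, {"x": 0.04, "y": -0.021, "z": 0, "rx": 0, "ry": 0, "rz": 0}, {"x": 0.04, "y": -0.021, "z": 0, "rx": 0, "ry": 0, "rz": 0}, {"x": 0.04, "y": -0.021, "z": 0, "rx": 0, "ry": 0, "rz": 0}, {"x": 0.04, "y": -0.021, "z": 0, "rx": 0, "ry": 0, "rz": 0}, {"x": 0.04, "y": -0.021, "z": 0, "rx": 0, "ry": 0, "rz": 0}]' --grip 1 --grip_force 20

```text
t: 1.2
position: [0.4577, -0.3189, 0.2146]
eef_rot: [[0.94, 0.342, -0.0], [0.342, -0.94, -0.0], [-0.0, 0.0, -1.0]]
wrist_force: [-0.6, -0.3, -0.3]
opening: 0.0141
```

Emit:
servo_tool --rows '[{"x": 0.04, "y": -0.021, "z": 0, "rx": 0, "ry": 0, "rz": 0}, {"x": 0.04, "y": -0.021, "z": 0, "rx": 0, "ry": 0, "rz": 0}, {"x": 0.04, "y": -0.021, "z": 0, "rx": 0, "ry": 0, "rz": 0}, {"x": 0.036, "y": -0.021, "z": 0, "rx": 0, "ry": 0, "rz": 0}, {"x": 0, "y": 0, "z": 0, "rx": 0, "ry": 0, "rz": 0}]'

```text
t: 1.82
position: [0.5761, -0.1858, 0.2143]
eef_rot: [[0.939, 0.345, 0.0], [0.345, -0.939, 0.0], [0.0, -0.0, -1.0]]
wrist_force: [-0.8, -0.2, -0.2]
opening: 0.0003
```

Emit:
servo_tool --rows '[{"x": 0, "y": 0, "z": 0.02, "rx": 0, "ry": 0, "rz": 0}, {"x": 0, "y": 0, "z": 0.018, "rx": 0, "ry": 0, "rz": 0}, {"x": 0, "y": 0, "z": 0, "rx": 0, "ry": 0, "rz": 0}]'

```text
t: 2.2
position: [0.5732, -0.1881, 0.1749]
eef_rot: [[0.94, 0.341, -0.003], [0.341, -0.94, 0.001], [-0.003, -0.002, -1.0]]
wrist_force: [-0.5, 0.2, 0.1]
opening: 0.0006
```

```bash
python3 - <<'E'
from h import *
c=shot('scene');d=shot('top')
f=lambda c,u,v:cv2.resize(c['pixels'][v:v+60,u:u+80,::-1],None,fx=5,fy=5,interpolation=cv2.INTER_CUBIC)
cv2.imwrite('pics/p1.png',cv2.convertScaleAbs(np.hstack([f(c,200,185),f(d,360,195)]),alpha=1.8))
E
```

```text
(no output)
```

View pics/p1.png

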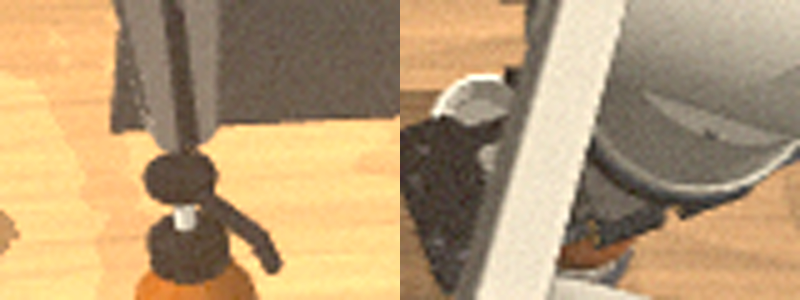

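Finger tips (crop 183,150) stand right above the pump head (180,172). I nudge 4 mm outward and press.

Emit:
servo_tool --rows '[{"x": 0.004, "y": 0.001, "z": 0.008, "rx": 0, "ry": 0, "rz": 0}, {"x": 0, "y": 0, "z": 0.006, "rx": 0, "ry": 0, "rz": 0}, {"x": 0, "y": 0, "z": 0.006, "rx": 0, "ry": 0, "rz": 0}, {"x": 0, "y": 0, "z": 0.004, "rx": 0, "ry": 0, "rz": 0}, {"x": 0, "y": 0, "z": 0, "rx": 0, "ry": 0, "rz": 0}, {"x": 0, "y": 0, "z": 0, "rx": 0, "ry": 0, "rz": 0}]'

```text
t: 3.05
position: [0.5794, -0.1875, 0.1532]
eef_rot: [[0.94, 0.342, 0.001], [0.342, -0.94, -0.0], [0.001, 0.001, -1.0]]
wrist_force: [-0.3, 0.5, 7.4]
opening: 0.0001
```

Emit:
servo_tool --rows '[{"x": 0, "y": 0, "z": 0.003, "rx": 0, "ry": 0, "rz": 0}, {"x": 0, "y": 0, "z": 0.002, "rx": 0, "ry": 0, "rz": 0}, {"x": 0, "y": 0, "z": 0, "rx": 0, "ry": 0, "rz": 0}, {"x": 0, "y": 0, "z": 0, "rx": 0, "ry": 0, "rz": 0}]'

```text
t: 3.55
position: [0.5795, -0.1876, 0.1502]
eef_rot: [[0.94, 0.342, 0.002], [0.342, -0.94, -0.001], [0.002, 0.001, -1.0]]
wrist_force: [-5.3, 2.2, 23.1]
opening: 0.0003
```

Emit:
servo_tool --rows '[{"x": 0, "y": 0, "z": -0.01, "rx": 0, "ry": 0, "rz": 0}, {"x": 0, "y": 0, "z": -0.03, "rx": 0, "ry": 0, "rz": 0}, {"x": 0, "y": 0, "z": -0.03, "rx": 0, "ry": 0, "rz": 0}, {"x": 0, "y": 0, "z": 0, "rx": 0, "ry": 0, "rz": 0}]'

```text
t: 4.05
position: [0.5801, -0.1878, 0.2195]
eef_rot: [[0.94, 0.342, 0.004], [0.342, -0.94, -0.001], [0.003, 0.002, -1.0]]
wrist_force: [0.0, 0.3, 0.4]
opening: 0.0
```

Emit:
servo_tool --rows '[{"x": 0.001, "y": -0.044, "z": 0, "rx": 0, "ry": 0, "rz": 0}, {"x": 0.001, "y": -0.044, "z": 0, "rx": 0, "ry": 0, "rz": 0}, {"x": 0.001, "y": -0.044, "z": 0, "rx": 0, "ry": 0, "rz": 0}, {"x": 0.001, "y": -0.044, "z": 0, "rx": 0, "ry": 0, "rz": 0}, {"x": 0.001, "y": -0.044, "z": 0, "rx": 0, "ry": 0, "rz": 0}, {"x": 0.001, "y": -0.044, "z": 0, "rx": 0, "ry": 0, "rz": 0}, {"x": 0.001, "y": -0.044, "z": 0, "rx": 0, "ry": 0, "rz": 0}, {"x": 0.001, "y": -0.043, "z": 0, "rx": 0, "ry": 0, "rz": 0}]' --grip 0

```text
t: 5.05
position: [0.4651, 0.1462, 0.2161]
eef_rot: [[0.94, 0.342, -0.002], [0.342, -0.94, -0.001], [-0.002, -0.0, -1.0]]
wrist_force: [0.9, 0.4, 0.5]
opening: 0.0784
```

Emit:
servo_tool --rows '[{"x": 0, "y": 0, "z": 0.04, "rx": 0, "ry": 0, "rz": 0}, {"x": 0, "y": 0, "z": 0.04, "rx": 0, "ry": 0, "rz": 0}, {"x": 0, "y": 0, "z": 0.02, "rx": 0, "ry": 0, "rz": 0}, {"x": 0, "y": 0, "z": 0, "rx": 0, "ry": 0, "rz": 0}]'

```text
t: 5.55
position: [0.4644, 0.1446, 0.1152]
eef_rot: [[0.94, 0.342, -0.005], [0.342, -0.94, -0.001], [-0.005, -0.0, -1.0]]
wrist_force: [1.3, 0.2, -0.1]
opening: 0.0914
```

```bash
python3 - <<'E'
from h import *
o=get_obs();print(o['position'],o['qpos'],o['opening'])
c=shot('scene');d=shot('top')
f=lambda c,u,v:cv2.resize(c['pixels'][v:v+75,u:u+100,::-1],None,fx=4,fy=4,interpolation=cv2.INTER_CUBIC)
cv2.imwrite('pics/p2.png',cv2.convertScaleAbs(np.vstack([np.hstack([f(c,330,175),f(d,200,250)]),np.hstack([f(c,195,200),f(d,350,190)])]),alpha=1.8))
E
```

```text
[0.46437155 0.14456339 0.11519184] [ 1.71155524e+01  1.54941849e+01  1.15237396e+02 -6.91082635e-04
  4.95565688e+01  8.71258776e+01] 0.09144297846298009
```

View pics/p2.png

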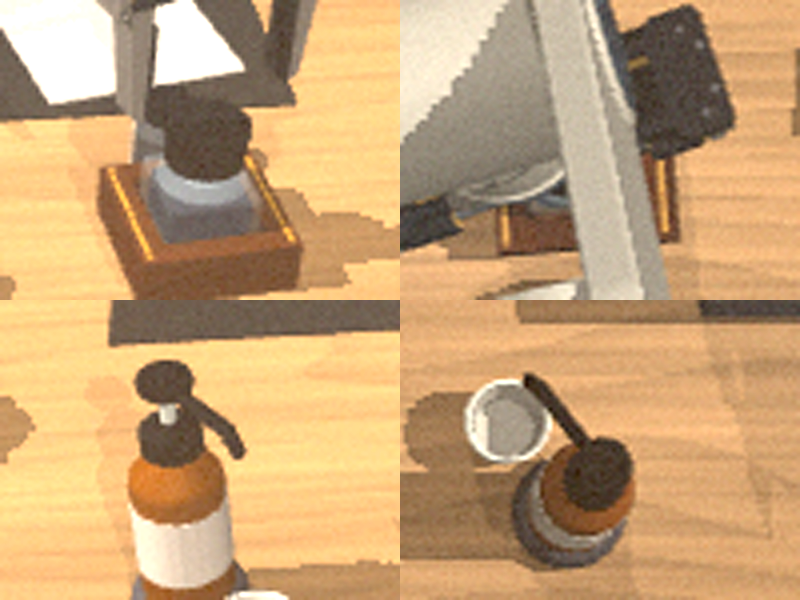

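Pump head is up again (165,380), and rinse cup (508,420) hasn't moved. The open jaws straddle the cap (208,130). Go down, centre, and close.

Emit:
servo_tool --rows '[{"x": 0.003, "y": 0, "z": 0.015, "rx": 0, "ry": 0, "rz": 0}, {"x": 0, "y": 0, "z": 0.015, "rx": 0, "ry": 0, "rz": 0}, {"x": 0, "y": 0, "z": 0.013, "rx": 0, "ry": 0, "rz": 0}, {"x": 0, "y": 0, "z": 0, "rx": 0, "ry": 0, "rz": 0}]'

```text
t: 6.15
position: [0.4683, 0.1459, 0.0733]
eef_rot: [[0.94, 0.342, -0.002], [0.342, -0.94, -0.001], [-0.002, -0.0, -1.0]]
wrist_force: [-0.8, -0.7, 0.1]
opening: 0.0918
```

Emit:
servo_tool --rows '[{"x": 0, "y": 0, "z": 0, "rx": 0, "ry": 0, "rz": 0}, {"x": 0, "y": 0, "z": 0, "rx": 0, "ry": 0, "rz": 0}, {"x": 0, "y": 0, "z": 0, "rx": 0, "ry": 0, "rz": 0}, {"x": 0, "y": 0, "z": 0, "rx": 0, "ry": 0, "rz": 0}, {"x": 0, "y": 0, "z": 0, "rx": 0, "ry": 0, "rz": 0}, {"x": 0, "y": 0, "z": 0, "rx": 0, "ry": 0, "rz": 0}, {"x": 0, "y": 0, "z": 0, "rx": 0, "ry": 0, "rz": 0}]' --grip 1 --grip_force 20

```text
t: 7.02
position: [0.4695, 0.1461, 0.0747]
eef_rot: [[0.94, 0.342, 0.0], [0.342, -0.94, -0.0], [0.0, 0.0, -1.0]]
wrist_force: [1.2, -1.5, 2.5]
opening: 0.0502
```

Emit:
servo_tool --rows '[{"x": 0, "y": 0, "z": 0, "rx": 0, "ry": 0, "rz": 0}, {"x": 0, "y": 0, "z": 0, "rx": 0, "ry": 0, "rz": 0}, {"x": 0, "y": 0, "z": 0, "rx": 0, "ry": 0, "rz": -0.1}, {"x": 0, "y": 0, "z": 0, "rx": 0, "ry": 0, "rz": -0.1}, {"x": 0, "y": 0, "z": 0, "rx": 0, "ry": 0, "rz": -0.1}, {"x": 0, "y": 0, "z": 0, "rx": 0, "ry": 0, "rz": -0.1}, {"x": 0, "y": 0, "z": 0, "rx": 0, "ry": 0, "rz": 0}]' --grip_force 45

```text
t: 7.9
position: [0.47, 0.1468, 0.0753]
eef_rot: [[0.732, 0.682, 0.001], [0.682, -0.732, 0.001], [0.002, 0.0, -1.0]]
wrist_force: [-0.0, 0.1, 8.9]
opening: 0.05
```

```bash
python3 - <<'E'
from h import *
o=get_obs();print(o['position'],o['moment'],o['wrist_force'],o['qpos'][5],o['opening'])
E
```

```text
[0.47003909 0.14684146 0.07526863] [0.1585559  0.12695702 0.03733188] [-0.01439083  0.0641627   8.85367348] 64.14168470913064 0.04998827380147667
```

Emit:
servo_tool --rows '[{"x": 0, "y": 0, "z": -0.0002, "rx": 0, "ry": 0, "rz": -0.1}, {"x": 0, "y": 0, "z": -0.0002, "rx": 0, "ry": 0, "rz": -0.1}, {"x": 0, "y": 0, "z": -0.0002, "rx": 0, "ry": 0, "rz": -0.1}, {"x": 0, "y": 0, "z": 0, "rx": 0, "ry": 0, "rz": 0}]'

```text
t: 8.4
position: [0.47, 0.1469, 0.0757]
eef_rot: [[0.498, 0.867, 0.001], [0.867, -0.498, 0.001], [0.002, 0.001, -1.0]]
wrist_force: [0.8, 0.4, 7.2]
opening: 0.0496
```

```bash
python3 - <<'E'
from h import *
o=get_obs();print(o['position'],o['moment'],o['wrist_force'],o['qpos'][5],o['opening'])
E
```

```text
[0.46996181 0.14685659 0.07567445] [ 0.12344416 -0.01552781  0.01766593] [0.83573085 0.44382394 7.20412633] 46.953912467089346 0.04958013583996332
```

Emit:
servo_tool --rows '[{"x": 0, "y": 0, "z": -0.0002, "rx": 0, "ry": 0, "rz": -0.1}, {"x": 0, "y": 0, "z": -0.0002, "rx": 0, "ry": 0, "rz": -0.1}, {"x": 0, "y": 0, "z": -0.0002, "rx": 0, "ry": 0, "rz": -0.1}, {"x": 0, "y": 0, "z": 0, "rx": 0, "ry": 0, "rz": -0.1}, {"x": 0, "y": 0, "z": 0, "rx": 0, "ry": 0, "rz": -0.07}, {"x": 0, "y": 0, "z": 0, "rx": 0, "ry": 0, "rz": 0}]'

```text
t: 9.15
position: [0.4693, 0.1468, 0.076]
eef_rot: [[0.052, 0.999, 0.0], [0.999, -0.052, 0.001], [0.001, 0.0, -1.0]]
wrist_force: [-0.8, 1.8, 5.4]
opening: 0.0496
```

```bash
python3 - <<'E'
from h import *
o=get_obs();print(o['position'],o['moment'],o['wrist_force'],o['qpos'][5],o['opening'])
c=shot('scene')
f=lambda c,u,v:cv2.resize(c['pixels'][v:v+75,u:u+100,::-1],None,fx=6,fy=6,interpolation=cv2.INTER_CUBIC)
cv2.imwrite('pics/p3.png',cv2.convertScaleAbs(f(c,330,175),alpha=1.8))
E
```

```text
[0.46932163 0.14676071 0.07599383] [ 0.256956    0.17411713 -0.06473387] [-0.84384729  1.77494317  5.39397429] 20.096111911023947 0.04964633864921656
```

View pics/p3.png

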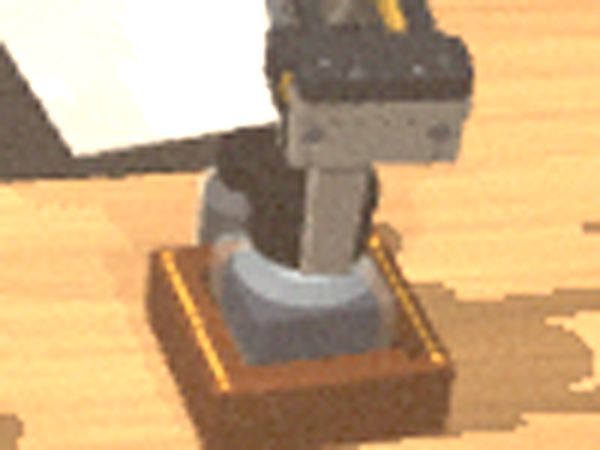

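The pad sits on the cap (crop ~(333,210)) and the bottle is still seated. I test with a small lift and watch the force: the bottle's weight would show as about −4 N.

Emit:
servo_tool --rows '[{"x": 0, "y": 0, "z": -0.001, "rx": 0, "ry": 0, "rz": 0}, {"x": 0, "y": 0, "z": -0.001, "rx": 0, "ry": 0, "rz": 0}, {"x": 0, "y": 0, "z": 0, "rx": 0, "ry": 0, "rz": 0}, {"x": 0, "y": 0, "z": 0, "rx": 0, "ry": 0, "rz": 0}]'

```text
t: 9.7
position: [0.469, 0.1461, 0.0776]
eef_rot: [[0.052, 0.999, -0.001], [0.999, -0.052, -0.0], [-0.0, -0.001, -1.0]]
wrist_force: [-1.1, 0.9, -0.9]
opening: 0.0495
```

Emit:
servo_tool --rows '[{"x": 0, "y": 0, "z": -0.001, "rx": 0, "ry": 0, "rz": 0}, {"x": 0, "y": 0, "z": -0.001, "rx": 0, "ry": 0, "rz": 0}, {"x": 0, "y": 0, "z": 0, "rx": 0, "ry": 0, "rz": 0}, {"x": 0, "y": 0, "z": 0, "rx": 0, "ry": 0, "rz": 0}]'

```text
t: 10.2
position: [0.4695, 0.1462, 0.0799]
eef_rot: [[0.052, 0.999, 0.0], [0.999, -0.052, 0.0], [0.0, 0.0, -1.0]]
wrist_force: [-0.8, 0.2, -0.0]
opening: 0.0498
```

Force is near zero, so the cap is free and the bottle isn't hanging on it. Lift it clear.

Emit:
servo_tool --rows '[{"x": 0, "y": 0, "z": -0.003, "rx": 0, "ry": 0, "rz": 0}, {"x": 0, "y": 0, "z": -0.003, "rx": 0, "ry": 0, "rz": 0}, {"x": 0, "y": 0, "z": 0, "rx": 0, "ry": 0, "rz": 0}]'

```text
t: 10.58
position: [0.4695, 0.1463, 0.0861]
eef_rot: [[0.052, 0.999, 0.001], [0.999, -0.052, 0.0], [0.0, 0.001, -1.0]]
wrist_force: [0.0, 0.4, -0.1]
opening: 0.05
```

Emit:
servo_tool --rows '[{"x": 0, "y": 0, "z": -0.004, "rx": 0, "ry": 0, "rz": 0}, {"x": 0, "y": 0, "z": -0.004, "rx": 0, "ry": 0, "rz": 0}, {"x": 0, "y": 0, "z": -0.004, "rx": 0, "ry": 0, "rz": 0}, {"x": 0, "y": 0, "z": -0.004, "rx": 0, "ry": 0, "rz": 0}, {"x": 0, "y": 0, "z": 0, "rx": 0, "ry": 0, "rz": 0}, {"x": 0, "y": 0, "z": 0, "rx": 0, "ry": 0, "rz": 0}]'

```text
t: 11.32
position: [0.4693, 0.1462, 0.1018]
eef_rot: [[0.052, 0.999, -0.0], [0.999, -0.052, -0.0], [-0.0, -0.0, -1.0]]
wrist_force: [0.4, 0.1, -0.2]
opening: 0.0495
```

```bash
python3 - <<'E'
from h import *
o=get_obs();print(o['position'],o['moment'],o['wrist_force'],o['qpos'][5],o['opening'])
c=shot('scene','s4.png');d=shot('top')
f=lambda c,u,v:cv2.resize(c['pixels'][v:v+75,u:u+66,::-1],None,fx=6,fy=6,interpolation=cv2.INTER_CUBIC)
cv2.imwrite('pics/p4.png',cv2.convertScaleAbs(np.hstack([f(c,347,175),f(d,210,245)]),alpha=1.8))
E
```

```text
[0.46925162 0.14615761 0.10177275] [-0.0013358  -0.04071861 -0.04811114] [ 0.39502114  0.06972963 -0.21530904] 20.106821604613618 0.04951504637123383
```

View pics/p4.png

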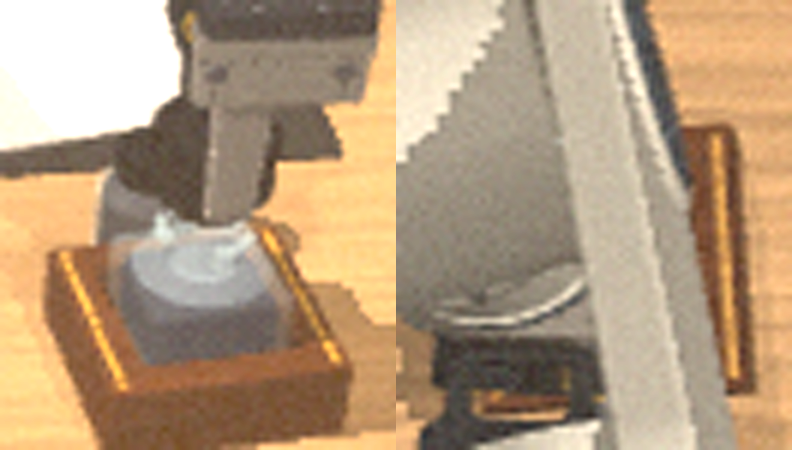

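View pics/s4.png

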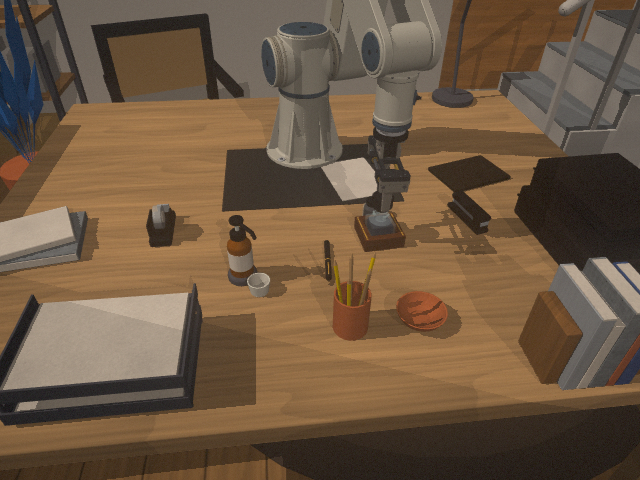

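The cap is held above the neck, whose threads now show at (200,235). The bottle is still down in its pocket, and the pump, rinse cup and the rest look unmoved. I'll raise it 4 mm for margin, let it settle, and hand in.

Emit:
servo_tool --rows '[{"x": 0, "y": 0, "z": -0.002, "rx": 0, "ry": 0, "rz": 0}, {"x": 0, "y": 0, "z": -0.002, "rx": 0, "ry": 0, "rz": 0}, {"x": 0, "y": 0, "z": 0, "rx": 0, "ry": 0, "rz": 0}, {"x": 0, "y": 0, "z": 0, "rx": 0, "ry": 0, "rz": 0}, {"x": 0, "y": 0, "z": 0, "rx": 0, "ry": 0, "rz": 0}, {"x": 0, "y": 0, "z": 0, "rx": 0, "ry": 0, "rz": 0}]'

```text
t: 12.18
position: [0.4693, 0.1462, 0.1058]
eef_rot: [[0.052, 0.999, -0.0], [0.999, -0.052, -0.0], [-0.0, -0.0, -1.0]]
wrist_force: [0.4, -0.7, 0.0]
opening: 0.0497
```

```bash
python3 - <<'E'
from h import *
o=get_obs();print(o['position'],o['wrist_force'],o['joint_vel'],o['opening']);print(hand_in())
E
```

```text
[0.4692677  0.14618175 0.10575038] [ 0.37532872 -0.71923024  0.02122524] [-0.09427417 -0.03922781  0.09954019  0.03683741 -0.08697092  0.03360161] 0.04967248091317807
the job is handed in; nothing more can be done
None
```

Both parts of the job are done and it was handed in at about 12 s. The hand-in reports no verdict, so success rests on my own checks.

- **Pump:** I pressed the head down onto its stop, where the wrist force reached 23 N with the fingertip 12 mm below the head's resting height. I then released it, and the next picture showed the head back up and the rinse cup in place.
- **Cap:** I gripped it at 45 N and turned it about 67° counter-clockwise. On lifting, the wrist force stayed near zero, so the bottle was not hanging on the cap.
- **Final state:** The cap is held level and still about 13 mm above the mouth, at 50 mm finger opening. The height is worked out from the fingertip position, not measured. The last picture, taken before a final 4 mm raise, showed the bottle down in its pocket, the neck threads visible, and nothing else visibly moved.

**Did not fully agree:**
- The two camera views differed by about 10 mm on the pump head, so I pressed between them.
- At the pauses in turning, the wrist moment about the vertical read only about 0.05 N m, below the stated 0.2–0.5 N m. I took no reading while it was turning.

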